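# Feed the slide tray past the sprung gate

### The job

Press the long bar beside the feed chute down with one fingertip to raise the gate, and keep the gate held well up, clear of the tray, the whole time while another finger pushes the slide tray from behind along the chute, beneath the gate, until it is fully home against the end stop. Then draw back and let the gate drop fully shut behind the tray. Only press and push: do not lift the tray, and leave the other things on the bench where they are.

Things in the scene. Friction and masses are not known exactly. Their poses are not given: they have to be found in the camera images.
- chute: Straight feed chute fixed to the bench, a blue slab 330 x 78 x 20 mm with low aluminium walls. Origin on the bench top, on its centre line, in the gate's plane; x = direction of travel (roughly the robot's left), y left of travel, z up. Runs from x = -236 mm (open entry) to +94. Running floor at z = 20 mm; walls 4 mm thick, inner faces at y = +-31, tops at z = 38.
- end_stop (a point): Middle of the face of the end stop, a cross plate closing the chute's far end (face at chute x = +84 mm, top at z = 46 mm). The tray is home when its front meets this face.
- tray: Grey plastic open-topped slide tray in the chute, 76 mm long (x), 58 wide (y), 27 high, about 160 g, with six glass slides fixed upright in it, below its rim. Origin at the centre of its underside; axes as the chute's. It starts with 17 to 62 mm between its front and the gate's plane. Home, its origin is at chute x = +46 mm and its rear 8 mm past the gate's plane.
- gate (a joint): Gate angle (rad): 0 shut, 1.2 fully raised (hard stop). Shut, the gate bars the tray's way and the tray cannot push it open. Pressing the bar down swings it up and to the left about the shaft; above 0.8 it clears the tray. A spring shuts it when let go; holding it up takes about 2 to 4 N on the bar.
- shaft (a point): Point on the axis of the gate's shaft in the gate's plane: chute y = +37, z = 42 mm. The shaft is a 6 mm rod parallel to the chute, on the left wall, in two black bearing blocks at chute x = -205 and +52 mm (y 32 to 47 mm, top at z = 50 mm).
- tongue (a point): Middle of the gate's steel tongue (moves with the gate). Shut, it hangs at chute x = 0, 4 mm thick along x, y from -7 to +13 mm, z from 28 to 54 mm. Raised to 1.0 or more, it keeps to chute y > 0 with its top about 88 mm above the bench, so a finger wholly at y below -2 mm can pass beside it.
- bar_mid (a point): Middle of the press bar (moves with the gate): flat steel, chute x from -190 to +40 mm, 22 mm wide, 5 thick, left of the chute on the robot's side, centre line 37 mm from the shaft axis at 0.6 rad minus the gate angle above level: z = 63 mm, chute y = 68 mm when shut; z = 28, y = 71 at 1.0. Arms at chute x = -184 and +34 join it to the shaft; a fingertip can slide along it between them.
- screwdriver: Screwdriver 160 mm long, lying beside the chute; leave alone. Origin at its underside.
- tweezers: Steel tweezers 125 mm long, lying; leave alone. Origin at the middle of the underside.
- jar: Small jar, 44 mm wide, 50 mm high; leave alone. Origin at the underside.
- dish: Shallow glass dish, 90 mm wide, 16 mm high; leave alone. Origin at the underside.
- loupe: Black eye loupe, 36 mm wide, 40 mm high; leave alone. Origin at the underside.
- block: Wooden block 50 x 34 x 26 mm; leave alone. Origin at the underside.
- vial: Small bottle 24 mm wide, 48 mm high; leave alone. Origin at the underside.
Mind the look-alikes: they are no part of the job. Several things have the shape of the tray; the one meant has the colours described above.

How it is judged:
On the way, in this order (a step that is already met when the one before it is completed fails the run):
1. the gate is raised while the tray is still in front of it (value of joint gate above 0.85 rad and x of tray in the frame of chute below -0.042 m), for 0.2 s.
2. the tray passes beneath the held-up gate (value of joint gate above 0.8 rad and x of tray in the frame of chute between -0.03 and 0.03 m), for 0.1 s.
3. the tray is home against the end stop, with the gate still held up (value of joint gate above 0.8 rad and x of tray in the frame of chute above 0.042 m), for 0.1 s.
At the end, for the whole second after the job is handed in: The tray lies flat on the chute floor, home against the end stop (within 4 mm), at rest, and the gate is shut (below 0.08 rad) behind it (x of tray in the frame of chute between 0.042 and 0.049 m and z of tray in the frame of chute below 0.024 m and value of joint gate below 0.08 rad and angle between tray's own z axis and vertical below 0.05 rad and linear speed of tray below 0.01 m/s); the robot touches nothing.
It fails at once if the gate comes down (below 0.8 rad) while the tray is beneath it (value of joint gate below 0.8 rad and x of tray in the frame of chute between -0.036 and 0.037 m).
It fails at once if the tray is lifted more than 8 mm or tipped (z of tray in the frame of chute above 0.028 m or angle between tray's own z axis and vertical above 0.25 rad).
It fails at once if another thing on the bench is moved more than 25 mm (distance of any of screwdriver, tweezers, jar, dish, loupe, block, vial from where it was at the start of the episode above 0.025 m).
It also fails if it takes over 38 s, if anything falls off the work surface, if the arm or the gripper's body presses on something with over 40 N, if the wrist force passes 120 N, or if a joint passes its speed limit or range.

### The arm

A 6-joint arm with a two-finger parallel gripper is mounted at the origin on the work surface. World frame = base frame: x ahead of the robot, y to its left, z up, the work surface at z = 0. Lengths are in m, angles in rad, forces in N, time in s.
With the tool pointing down it reaches from about 0.35 to 0.775 m from the base axis. Payload 5.5 kg.
Tool frame: the origin (TCP) lies between the finger pads; the fingertips stand 11 mm ahead of it and the grasp point (between the pads) lies 8 mm behind it (tips_ahead is the distance from the TCP to the fingertips, in m); z points along the fingers, y is the line along which they close (so a half turn about z gives the same grasp; the last joint's range is limited). The gripper opens to 85 mm and grips with 20 to 120 N. Pads are 22 mm wide; open, the fingers measure 114 mm over their backs; the gripper's body (76 mm by 85 mm) begins 54 mm behind the grasp point. The pads swing forward as they close: fully open they stand 13 mm farther back than shut.
Start: joints at [-1.37, 0.313, 0.046, 1.304, 0, 1.431], TCP at [0.192, -0.542, 0.204] pointing down, gripper open.
Joint ranges: [-2.76, 2.76], [-0.86, 1.69], [-1.03, 1.26], [-2.2, 2.34], [-1.47, 1.5], [-3.14, 3.14]. Speed limits (rad/s): [2.57, 2.57, 3.14, 3.14, 3.14, 3.14].

### API

Orientations are given as a unit quaternion [w, x, y, z].
In Python, from workcell import * gives the robot as it stands. The module is installed in compiled form; this text tells all that it offers.
- The arm moves only by the tool jog_arm, never from a script. Its argument "moves" is a list of rows, each an object with "fingers": the closure, from 0 (fully open) to 1 (shut); "slide": the shift along the tool's x, y, z in mm, a list of three; "angular": the turn, a rotation vector about the tool's x, y, z in degrees, a list of three. A call has 1 to 10 rows; each row is the pose to reach, as a shift and turn from the pose commanded when the call began, along the tool's axes at that moment; what a row does not reach only later rows make up. A row lasts 1/12 s, in which the tool goes at most 41.7 mm and 7.16 degrees, less where a joint would pass 70% of its speed; a pose out of reach is approached as far as the arm can. A call with a gripper value outside its range is refused whole. The fingers move at their own pace and stop on an object; "squeeze" is the grip in N (left out, the last holds). Time passes only in rows, so rows that repeat a pose let the fingers close. It gives the time, the measured TCP pose, the force, the opening and the grip force at its end, in the units of the state.
- get_state(): the state, without advancing time (a new reading comes with each control period).
- read_camera(name): name is "side" or "top" or "wrist"; returns a dict with "color" (480x640x3 uint8, red, green, blue), "fovy" (degrees; the focal length in pixels is half the picture's height over the tangent of half this angle, whatever the lens; pixels are square), "cx", "cy" (the principal point, pixels), "world_from_camera" (4x4, takes a point from camera to world coordinates); the wrist camera has in their place "tool_from_camera" (4x4, takes a point from camera to tool coordinates, whose origin is the TCP and whose axes are the flange's). Camera axes: x right, y down, z forward; pixel columns grow to the right and rows downward; lengths in m; the calibration is good to about 2 mm. A picture is of the moment at which its call begins: read the wrist's pose just before it. There is no depth.
- hand_in(): hands the job in; it is judged then, once.
Trained networks look in a picture, given as the dict that the camera call returned (one of the last four; its "shot" number tells which), for a name from the list of things; names that differ only in an ending like _2 or _b are one class to them, and where a whole thing is asked for, a point or a joint stands for the part that bears it (a point fixed in the world has none). Each returns a list of dicts, best first, with "p" (0 to 1); they miss things now and then, are a little off and sometimes report something else, mostly with a low value. They report only what shows in the picture. A call takes as long as a camera call. They do not tell look-alikes from the thing itself.
- look_for(target, picture): "point" ([column, row] in pixels, amid what is visible of it).
- tip_of(target, picture): "point" ([column, row] in pixels: a listed point, or the origin of a listed thing).
The state is a dict: "clock": time; "joint_pos": joint angles; "qvel": joint speeds; "tau": joint torques, N m; "tcp_pos": TCP position; "orientation": TCP orientation; "wrist_force": force on the tool from outside, world axes, zero at the start; "ft_torque": the same for the moment, N m; "finger_gap": finger opening in m; "grip_force": force on a finger pad.
Only numpy, scipy, OpenCV 4.12 (cv2) and the standard library are available. Lean on these libraries where they do the work, as an engineer would, in place of code of your own. Each camera call takes 0.05 s, during which the arm holds its last target. There are 200 camera calls.

## Working session

There is one attempt and no reset: what is moved stays moved. The work goes in short steps, Python scripts to look and compute and a tool call to move; the robot and the scene stay as the last step left them, time stands still between calls to the robot, and variables do not carry over. Pictures are saved under pics/ and viewed, at most 10 in all, crops included, and the job is handed in when it is done.

Besides the shell and the picture viewer there is one more tool, called after "Emit:" as name([rows], argument=value, ...), one row to a line, values as JSON. jog_arm: Moves the arm, as the interface text tells. Its arguments: {"type":"object","properties":{"moves":{"type":"array","items":{"type":"object","properties":{"fingers":{"type":"number"},"slide":{"type":"array","items":{"type":"number"}},"angular":{"type":"array","items":{"type":"number"}}}}},"squeeze":{"type":"number"}},"required":["moves"]}

```bash
mkdir -p pics; cat > h.py <<'E'
from workcell import *
import numpy as np, cv2
from scipy.spatial.transform import Rotation as R
def cam(p):
    T=p.get("world_from_camera")
    return np.array(T)
def ray(p,px,T=None):
    T=cam(p) if T is None else T
    f=240/np.tan(np.radians(p["fovy"])/2)
    d=T[:3,:3]@np.array([(px[0]-p["cx"])/f,(px[1]-p["cy"])/f,1]); return T[:3,3],d
def atz(p,px,z):
    o,d=ray(p,px); return o+d*(z-o[2])/d[2]
def proj(p,X,T=None):
    T=cam(p) if T is None else T
    f=240/np.tan(np.radians(p["fovy"])/2)
    c=T[:3,:3].T@(np.array(X)-T[:3,3]); return np.array([f*c[0]/c[2]+p["cx"],f*c[1]/c[2]+p["cy"]])
E
python3 - <<'E'
from h import *
s=get_state();print(s["clock"],s["tcp_pos"],s["orientation"],s["finger_gap"])
P={n:read_camera(n) for n in("top","side")}
for n,p in P.items():
    cv2.imwrite(f"pics/{n}.png",p["color"][:,:,::-1]);print(n,cam(p).round(3).tolist(),p["fovy"])
    for t in["chute","tray","end_stop","shaft","tongue","bar_mid","gate","screwdriver","jar","vial","block","dish","loupe","tweezers"]:
        try: a=[(np.round(q["point"]).tolist(),round(q["p"],2)) for q in tip_of(t,p)[:4]]
        except Exception as e: a=str(e)[:60]
        print(t,a,[(np.round(q["point"]).tolist(),round(q["p"],2)) for q in look_for(t,p)[:4]] if t in("tray","chute") else "")
print(get_state()["clock"])
E
```

```text
0.0 [ 0.19205587 -0.54137561  0.20300711] [-9.15649573e-04  9.85518903e-01  1.69563123e-01 -3.45794827e-05] 0.08527857920547519
top [[-0.137, -0.969, 0.207, 0.403], [-0.991, 0.135, -0.023, 0.054], [-0.005, -0.209, -0.978, 0.793], [0.0, 0.0, 0.0, 1.0]] 57.53223086540436
chute [([307.0, 244.0], 0.8)] [([316.0, 220.0], 0.83), ([346.0, 344.0], 0.25)]
tray [([444.0, 209.0], 0.81), ([307.0, 197.0], 0.63), ([310.0, 238.0], 0.2)] [([305.0, 194.0], 0.97), ([448.0, 204.0], 0.95)]
end_stop [([308.0, 285.0], 0.61)] 
shaft [([328.0, 237.0], 0.79), ([228.0, 199.0], 0.62)] 
tongue [([309.0, 238.0], 0.88)] 
bar_mid [([344.0, 197.0], 0.72)] 
gate it knows: bar_mid, block, chute, dish, end_stop, jar, loupe, 
screwdriver [([263.0, 230.0], 0.74)] 
jar [([280.0, 321.0], 0.78)] 
vial [([364.0, 282.0], 0.67)] 
block [([390.0, 250.0], 0.71), ([278.0, 320.0], 0.63)] 
dish [] 
loupe [([234.0, 292.0], 0.69)] 
tweezers [([228.0, 200.0], 0.8)] 
side [[-0.778, -0.366, 0.511, 0.216], [-0.628, 0.425, -0.652, 0.464], [0.021, -0.828, -0.56, 0.447], [0.0, 0.0, 0.0, 1.0]] 54.89524429161508
chute [([302.0, 288.0], 0.69)] [([298.0, 263.0], 0.71)]
tray [([267.0, 253.0], 0.87), ([377.0, 210.0], 0.71)] [([376.0, 204.0], 0.75), ([273.0, 243.0], 0.66)]
end_stop [([342.0, 300.0], 0.79)] 
shaft [([322.0, 252.0], 0.69)] 
tongue [([299.0, 265.0], 0.97)] 
bar_mid [([306.0, 216.0], 0.91), ([302.0, 287.0], 0.32)] 
gate it knows: bar_mid, block, chute, dish, end_stop, jar, loupe, 
screwdriver [([250.0, 305.0], 0.74)] 
jar [([337.0, 359.0], 0.91)] 
vial [([384.0, 280.0], 0.62)] 
block [([374.0, 248.0], 0.91)] 
dish [([427.0, 330.0], 0.63)] 
loupe [([267.0, 363.0], 0.97)] 
tweezers [([184.0, 305.0], 0.62)] 
1.6
```

View pics/top.png

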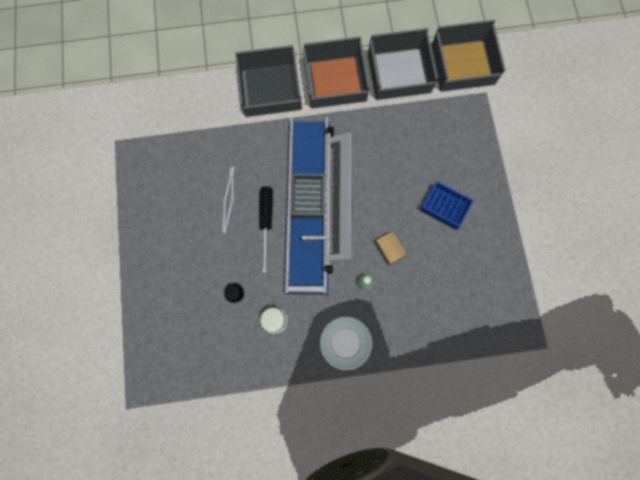

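View pics/side.png

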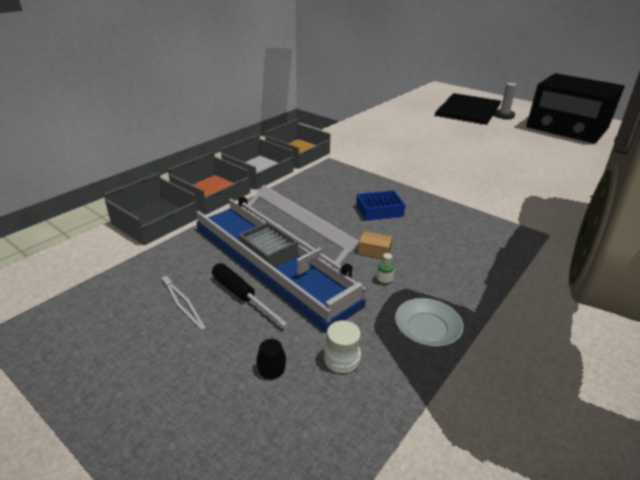

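The top view shows the grey tray with slides in the blue chute at (307,197), the tongue at (315,238), the bar at (343,197), and travel running down the image towards the stop at (308,290). The only look-alike is the blue slotted tray at (447,205). In the side view the pair are at (268,243) for the grey one and (380,205) for the blue one. I choose the grey tray in the chute, then fit the chute pose and check it in a close crop.

```bash
cat > fit.py <<'E'
from h import *
from scipy.optimize import least_squares
K={"chute":(0,0,0),"end_stop":(84,0,33),"shaft":(0,37,42),"tongue":(0,3,41),"bar_mid":(-75,68,63)}
P=[read_camera("top"),read_camera("side")]
obs=[]
for p in P:
    for k,v in K.items():
        r=tip_of(k,p)
        if r and r[0]["p"]>.5: obs.append((p,np.array(v)/1e3,np.array(r[0]["point"]),k))
def W(q,v):
    c,s=np.cos(q[2]),np.sin(q[2]); return np.array([q[0]+c*v[0]-s*v[1],q[1]+s*v[0]+c*v[1],v[2]])
f=lambda q:np.concatenate([proj(p,W(q,v))-o for p,v,o,k in obs])
s=least_squares(f,[.57,.03,3.1],loss="soft_l1"); q=s.x
print(q,np.degrees(q[2]))
for (p,v,o,k),e in zip(obs,f(q).reshape(-1,2)): print(k,e.round(1))
Rm=np.array([[np.cos(q[2]),-np.sin(q[2])],[np.sin(q[2]),np.cos(q[2])]])
for p,o in((P[0],0),(P[1],0)):
    for r in tip_of("tray",p)[:2]:
        print("tray",r["p"],((atz(p,r["point"],.02)[:2]-q[:2])@Rm*1e3).round(1))
np.save("q.npy",q)
tiles=[]
for p,(a,b,w,h) in zip(P,((250,100,150,210),(180,170,200,170))):
    S=3 if p is P[0] else 2
    S=2.8 if p is P[0] else 2
    im=cv2.resize(p["color"][b:b+h,a:a+w,::-1],None,fx=S,fy=S,interpolation=cv2.INTER_CUBIC)
    def line(u,v,c): 
        A=[tuple(((proj(p,W(q,np.array(t)/1e3))-[a,b]+.5)*S).round().astype(int).tolist()) for t in(u,v)]; cv2.line(im,*A,c,1)
    for y in(-35,-31,31,35): line((-236,y,38),(94,y,38),(0,0,255))
    for x in(-236,94): line((x,-39,20),(x,39,20),(0,255,255))
    line((84,-31,46),(84,31,46),(0,255,0))
    for z in(63-6.2,63+6.2): line((-190,68+(z-63)*1.45,z+2),(40,68+(z-63)*1.45,z+2),(255,0,255))
    tiles.append(im)
H=max(t.shape[0] for t in tiles)
cv2.imwrite("pics/fit.png",np.hstack([cv2.copyMakeBorder(t,0,H-t.shape[0],0,0,cv2.BORDER_CONSTANT) for t in tiles])[:600,:800])
E
python3 fit.py
```

```text
[0.56620664 0.0617164  2.98868854] 171.23923977603067
chute [-37.6  44.5]
end_stop [-1.4  0.7]
shaft [-2.1 -0.6]
tongue [ 0.9 40.4]
bar_mid [ 0.2 -2. ]
chute [-0.3 -3.1]
end_stop [ 0.5 -2.5]
shaft [-0.7  1.7]
tongue [ 0.2 -3.7]
bar_mid [ 1.  -1.2]
tray 0.76 [-66.3 245.8]
tray 0.6 [-79.5  -1. ]
tray 0.78 [-85.5  -0.4]
tray 0.65 [-51.7 226.8]
```

View pics/fit.png

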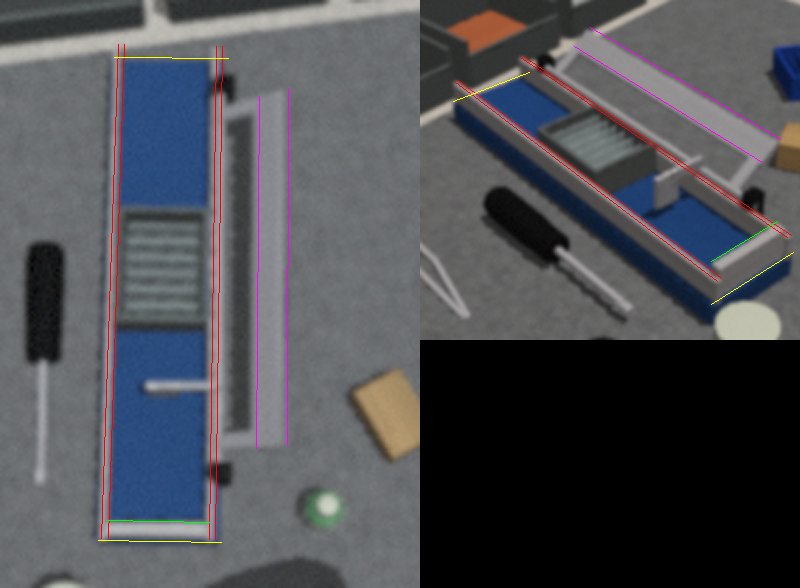

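```bash
cat > go.py <<'E'
from h import *
import sys
q=np.load("q.npy"); a=q[2]
C=np.array([[np.cos(a),-np.sin(a),0],[np.sin(a),np.cos(a),0],[0,0,1]]); O=np.array([q[0],q[1],0])
s=get_state(); Q=s["orientation"]; T=R.from_quat([Q[1],Q[2],Q[3],Q[0]]).as_matrix()
now=(s["tcp_pos"]-O)@C*1e3
print("clock",s["clock"],"tcp in chute mm",now.round(1),"gap",s["finger_gap"],"F chute",(np.array(s["wrist_force"])@C).round(1))
goal=R.from_matrix(np.column_stack([-C[:,0],C[:,1],-C[:,2]]))
print("turn deg",np.degrees((R.from_matrix(T).inv()*goal).as_rotvec()).round(2))
if len(sys.argv)>3:
    g=np.array(list(map(float,sys.argv[1:4]))); print("slide",(T.T@C@(g-now)).round(1))
E
python3 go.py -143 31 150
python3 - <<'E'
from h import *
q=np.load("q.npy");a=q[2];Rm=np.array([[np.cos(a),-np.sin(a)],[np.sin(a),np.cos(a)]])
p=read_camera("top")
for r in(208,327): print(((atz(p,(250+165/2.8,100+r/2.8),.047)[:2]-q[:2])@Rm*1e3).round(1))
E
```

```text
clock 2.3 tcp in chute mm [277.7 653.6 203.9] gap 0.08511159426019996 F chute [-0.1 -1.  -0.6]
turn deg [ 1.000e-02 -0.000e+00  2.829e+01]
slide [ 665.5 -348.9   53.9]
[-116.3    0.7]
[-37.2   2.4]
```

Emit:
jog_arm([
  {"slide": [333,-175,0],"angular": [0,0,14],"fingers": 0.12},
  {"slide": [333,-175,0],"angular": [0,0,14],"fingers": 0.12},
  {"slide": [333,-175,0],"angular": [0,0,14],"fingers": 0.12},
  {"slide": [333,-175,0],"angular": [0,0,14],"fingers": 0.12},
  {"slide": [333,-175,0],"angular": [0,0,14],"fingers": 0.12},
  {"slide": [333,-175,0],"angular": [0,0,14],"fingers": 0.12},
  {"slide": [333,-175,0],"angular": [0,0,14],"fingers": 0.12},
  {"slide": [333,-175,0],"angular": [0,0,14],"fingers": 0.12},
  {"slide": [333,-175,0],"angular": [0,0,14],"fingers": 0.12},
  {"slide": [333,-175,0],"angular": [0,0,14],"fingers": 0.12},
])

```text
clock: 3.18
tcp_pos: [0.4511, -0.2607, 0.2041]
orientation: [-0.001, 0.999, 0.052, 0.001]
wrist_force: [-0.8, -0.3, 0.6]
finger_gap: 0.0747
grip_force: 0.0
```

```bash
python3 go.py -143 31 150
```

```text
clock 3.1833 tcp in chute mm [ 64.6 336.2 204.1] gap 0.07469214957794054 F chute [0.8 0.4 0.6]
turn deg [-0.09 -0.11 14.7 ]
slide [ 278.2 -242.5   55. ]
```

Emit:
jog_arm([
  {"slide": [278,-243,20],"angular": [0,0,14.3],"fingers": 0.12},
  {"slide": [278,-243,20],"angular": [0,0,14.3],"fingers": 0.12},
  {"slide": [278,-243,20],"angular": [0,0,14.3],"fingers": 0.12},
  {"slide": [278,-243,20],"angular": [0,0,14.3],"fingers": 0.12},
  {"slide": [278,-243,20],"angular": [0,0,14.3],"fingers": 0.12},
  {"slide": [278,-243,20],"angular": [0,0,14.3],"fingers": 0.12},
  {"slide": [278,-243,20],"angular": [0,0,14.3],"fingers": 0.12},
  {"slide": [278,-243,20],"angular": [0,0,14.3],"fingers": 0.12},
  {"slide": [278,-243,20],"angular": [0,0,14.3],"fingers": 0.12},
  {"slide": [278,-243,20],"angular": [0,0,14.3],"fingers": 0.12},
])

```text
clock: 4.02
tcp_pos: [0.7024, -0.0045, 0.1812]
orientation: [-0.005, 0.998, -0.062, 0.0]
wrist_force: [-0.9, 0.3, -0.9]
finger_gap: 0.0754
grip_force: 0.0
```

```bash
python3 go.py -143 31 100; python3 - <<'E'
from h import *
q=np.load("q.npy");a=q[2]
C=np.array([[np.cos(a),-np.sin(a),0],[np.sin(a),np.cos(a),0],[0,0,1]]);O=np.array([q[0],q[1],0])
s=get_state();p=read_camera("wrist")
Q=s["orientation"];M=np.eye(4);M[:3,:3]=R.from_quat([Q[1],Q[2],Q[3],Q[0]]).as_matrix();M[:3,3]=s["tcp_pos"]
T=M@np.array(p["tool_from_camera"]);print(np.array(p["tool_from_camera"]).round(3).tolist())
im=p["color"][:,:,::-1].copy()
def L(u,v,c):
    A=[tuple(proj(p,O+C@(np.array(t)/1e3),T).round().astype(int).tolist()) for t in(u,v)];cv2.line(im,*A,c,1)
for y in(-35,-31,31,35): L((-200,y,38),(80,y,38),(0,0,255))
L((84,-31,46),(84,31,46),(0,255,0))
L((0,-7,28),(0,13,28),(0,255,255));L((0,-7,54),(0,13,54),(0,255,255))
for x in(-117,-41): L((x,-29,47),(x,29,47),(255,255,0))
for z in(63-6.2,63+6.2): L((-190,68+(z-63)*1.45,z+2),(40,68+(z-63)*1.45,z+2),(255,0,255))
cv2.imwrite("pics/w1.png",im)
for t in K if 0 else("tray","tongue","bar_mid","chute","end_stop","shaft"): print(t,[(np.round(r["point"]).tolist(),round(r["p"],2)) for r in tip_of(t,p)[:2]])
E
```

```text
clock 4.0167 tcp in chute mm [-144.7   44.7  181.2] gap 0.0753712830143658 F chute [ 1.  -0.2 -0.9]
turn deg [-0.62  0.05  1.65]
slide [ -1.3 -12.9  81.4]
[[-0.0, -0.947, -0.321, 0.082], [1.0, -0.0, -0.0, -0.002], [0.0, -0.321, 0.947, -0.171], [0.0, 0.0, 0.0, 1.0]]
tray [([520.0, 285.0], 0.81), ([277.0, 276.0], 0.73)]
tongue [([276.0, 357.0], 0.86), ([277.0, 418.0], 0.74)]
bar_mid [([345.0, 302.0], 0.93)]
chute [([281.0, 336.0], 0.92)]
end_stop [([277.0, 418.0], 0.58)]
shaft [([313.0, 361.0], 0.71)]
```

View pics/w1.png

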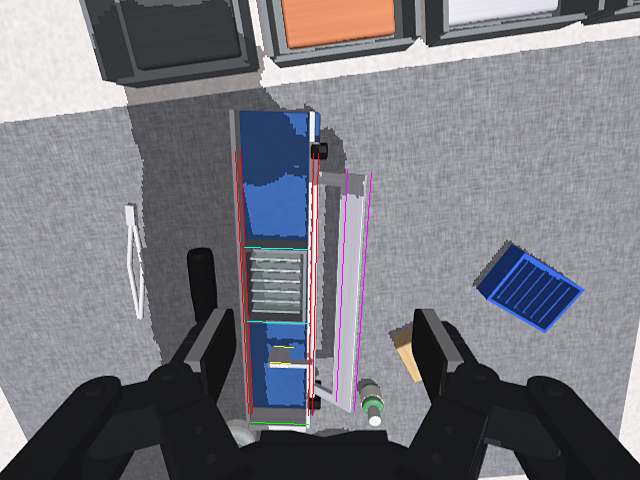

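The wrist view shows the tray rims at rows 248 and 322, matching the overlay. The tongue is at (280,355) and the bar runs from (357,175) to (345,412). The overlay's yaw is about 1° off, so I settle the arm and refine it.

Emit:
jog_arm([
  {"slide": [-1,-13,30],"angular": [-0.6,0,1.6],"fingers": 0.12},
  {"slide": [-1,-13,30],"angular": [-0.6,0,1.6],"fingers": 0.12},
  {"slide": [-1,-13,30],"angular": [-0.6,0,1.6],"fingers": 0.12},
  {"slide": [-1,-13,30],"angular": [-0.6,0,1.6],"fingers": 0.12},
  {"slide": [-1,-13,30],"angular": [-0.6,0,1.6],"fingers": 0.12},
])

```text
clock: 4.78
tcp_pos: [0.6989, -0.0091, 0.1558]
orientation: [-0.005, 0.998, -0.066, 0.001]
wrist_force: [0.2, -1.0, 0.4]
finger_gap: 0.075
grip_force: 0.0
```

```bash
cat > w.py <<'E'
from h import *
import sys
q=np.load("q.npy");a=q[2]
s=get_state();p=read_camera("wrist")
Q=s["orientation"];M=np.eye(4);M[:3,:3]=R.from_quat([Q[1],Q[2],Q[3],Q[0]]).as_matrix();M[:3,3]=s["tcp_pos"]
T=M@np.array(p["tool_from_camera"])
np.savez("w.npz",T=T,fovy=p["fovy"],cx=p["cx"],cy=p["cy"])
cv2.imwrite(sys.argv[1],cv2.resize(p["color"][80:440,190:430,::-1],None,fx=2.5/1.5,fy=2.5/1.5,interpolation=cv2.INTER_CUBIC))
E
python3 go.py -143 31 100; python3 w.py pics/w2.png
```

```text
clock 4.7833 tcp in chute mm [-142.    49.8  155.8] gap 0.07501110170235337 F chute [-0.4  0.9  0.4]
turn deg [-0.56 -0.11  1.24]
slide [  1.3 -18.2  56. ]
```

View pics/w2.png

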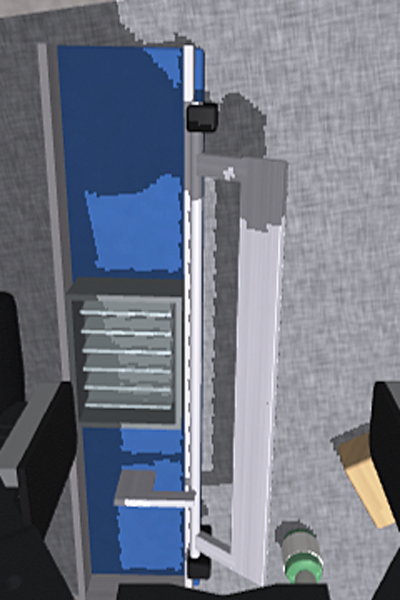

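```bash
cat > ref.py <<'E'
from h import *
from scipy.optimize import least_squares
w=np.load("w.npz");T=w["T"];p={k:float(w[k]) for k in("fovy","cx","cy")}
def g(px,z):
    o,d=ray(p,(190+px[0]/1.6667,80+px[1]/1.6667),T);return (o+d*(z-o[2])/d[2])[:2]
# px, z, chute axis, value mm
D=[((48,45),38,1,-31),((183,45),38,1,31),((183,270),38,1,31),((184,440),38,1,31),((67,290),38,1,-31),((40,45),38,1,-35),((193,45),38,1,35),((120,46),20,0,-236),
 ((288,165),71.5,1,76),((275,400),71.5,1,76),((157,498),54,0,0),((115,500),54,1,-7)]
def ch(q,X):
    c,s=np.cos(q[2]),np.sin(q[2]);d=X-q[:2];return np.array([c*d[0]+s*d[1],-s*d[0]+c*d[1]])*1e3
q0=np.load("q.npy")
f=lambda q:np.array([ch(q,g(px,z/1e3))[k]-v for px,z,k,v in D])
print("before",f(q0).round(1));r=least_squares(f,q0,loss="soft_l1",f_scale=1.);print(r.x,np.degrees(r.x[2]),f(r.x).round(1))
for px in((125,280),(130,427)): print("tray rim",ch(r.x,g(px,.047)).round(1))
np.save("q2.npy",r.x)
E
python3 ref.py; python3 go.py -143 31 156
```

```text
before [-2.7 -3.8 -3.8 -3.2 -1.3 -2.3 -3.3  3.2 -2.1 -2.   0.3 -2. ]
[0.56481145 0.0640963  2.99195163] 171.42620103913794 [ 0.2 -0.9 -1.2 -1.   1.2  0.6 -0.4  1.4  0.7  0.4 -1.4  0.2]
tray rim [-125.5    1.8]
tray rim [-41.5   1.6]
clock 4.8333 tcp in chute mm [-142.1   49.7  155.8] gap 0.0750053754015638 F chute [0.8 0.1 0.3]
turn deg [-0.56 -0.12  1.24]
slide [  1.3 -18.6  -0. ]
```

Emit:
jog_arm([
  {"slide": [1,-18,0],"angular": [-0.6,0,0],"fingers": 0.12},
  {"slide": [1,-18,0],"angular": [-0.6,0,0],"fingers": 0.12},
  {"slide": [1,-18,0],"angular": [-0.6,0,0],"fingers": 0.12},
  {"slide": [1,-18,0],"angular": [-0.6,0,0],"fingers": 0.12},
])

```text
clock: 5.17
tcp_pos: [0.7009, 0.0016, 0.1544]
orientation: [-0.003, 0.998, -0.057, 0.0]
wrist_force: [0.7, 0.2, -0.8]
finger_gap: 0.0751
grip_force: 0.0
```

```bash
python3 go.py -143 31 156
```

```text
clock 5.1667 tcp in chute mm [-142.3   38.9  154.4] gap 0.07507617757587837 F chute [-0.7 -0.3 -0.8]
turn deg [-0.33  0.01  2.24]
slide [ 1.1 -7.9 -1.6]
```

```bash
sed -i 's/q.npy/q2.npy/' go.py; python3 go.py -145 31 140
```

```text
clock 5.1667 tcp in chute mm [-143.9   41.5  154.4] gap 0.07507617757587837 F chute [-0.7 -0.3 -0.8]
turn deg [-0.33  0.01  2.05]
slide [  1.5 -10.4  14.4]
```

Emit:
jog_arm([
  {"slide": [0,0,0],"fingers": 0.12},
  {"slide": [0,0,0],"fingers": 0.12},
])

```text
schema error: expected keys fingers, slide, angular
```

```bash
python3 go.py -145 31 140
```

```text
clock 5.1667 tcp in chute mm [-143.9   41.5  154.4] gap 0.07507617757587837 F chute [-0.7 -0.3 -0.8]
turn deg [-0.33  0.01  2.05]
slide [  1.5 -10.4  14.4]
```

Emit:
jog_arm([
  {"slide": [1.5,-10.5,14],"angular": [-0.3,0,2],"fingers": 0.12},
  {"slide": [1.5,-10.5,14],"angular": [-0.3,0,2],"fingers": 0.12},
  {"slide": [1.5,-10.5,14],"angular": [-0.3,0,2],"fingers": 0.12},
  {"slide": [1.5,-10.5,14],"angular": [-0.3,0,2],"fingers": 0.12},
])

```text
clock: 5.5
tcp_pos: [0.7015, -0.0023, 0.1403]
orientation: [-0.006, 0.998, -0.061, -0.0]
wrist_force: [0.3, 0.2, 0.4]
finger_gap: 0.0751
grip_force: 0.0
```

```bash
python3 go.py -145 31 100
```

```text
clock 5.5 tcp in chute mm [-145.1   45.3  140.3] gap 0.07505389441187982 F chute [-0.2 -0.3  0.4]
turn deg [-0.67  0.07  1.58]
slide [  0.4 -13.8  40.5]
```

```bash
python3 -c "
from h import *
print(np.round(get_state()['joint_pos'],3))"
```

```text
[-0.123  0.588  0.317  1.301  0.012  3.141]
```

Emit:
jog_arm([
  {"slide": [0,0,0],"angular": [0,0,-7],"fingers": 0.12},
  {"slide": [0,0,0],"angular": [0,0,-14],"fingers": 0.12},
  {"slide": [0,0,0],"angular": [0,0,-21],"fingers": 0.12},
  {"slide": [0,0,0],"angular": [0,0,-28],"fingers": 0.12},
  {"slide": [0,0,0],"angular": [0,0,-35],"fingers": 0.12},
  {"slide": [0,0,0],"angular": [0,0,-42],"fingers": 0.12},
  {"slide": [0,0,0],"angular": [0,0,-49],"fingers": 0.12},
  {"slide": [0,0,0],"angular": [0,0,-56],"fingers": 0.12},
  {"slide": [0,0,0],"angular": [0,0,-63],"fingers": 0.12},
  {"slide": [0,0,0],"angular": [0,0,-70],"fingers": 0.12},
])

```text
clock: 6.33
tcp_pos: [0.702, -0.0022, 0.1411]
orientation: [-0.004, 0.851, 0.525, 0.004]
wrist_force: [0.3, 0.8, 0.5]
finger_gap: 0.0751
grip_force: 0.0
```

Emit:
jog_arm([
  {"slide": [0,0,0],"angular": [0,0,-7],"fingers": 0.12},
  {"slide": [0,0,0],"angular": [0,0,-14],"fingers": 0.12},
  {"slide": [0,0,0],"angular": [0,0,-21],"fingers": 0.12},
  {"slide": [0,0,0],"angular": [0,0,-28],"fingers": 0.12},
  {"slide": [0,0,0],"angular": [0,0,-35],"fingers": 0.12},
  {"slide": [0,0,0],"angular": [0,0,-42],"fingers": 0.12},
  {"slide": [0,0,0],"angular": [0,0,-49],"fingers": 0.12},
  {"slide": [0,0,0],"angular": [0,0,-56],"fingers": 0.12},
  {"slide": [0,0,0],"angular": [0,0,-63],"fingers": 0.12},
  {"slide": [0,0,0],"angular": [0,0,-70],"fingers": 0.12},
])

```text
clock: 7.17
tcp_pos: [0.702, -0.0022, 0.1411]
orientation: [-0.001, 0.396, 0.918, 0.006]
wrist_force: [-0.0, -0.1, -0.0]
finger_gap: 0.0751
grip_force: 0.0
```

```bash
sed -i 's/\[-C\[:,0\],C\[:,1\]/[C[:,0],-C[:,1]/' go.py; python3 go.py -145 31 140
```

```text
clock 7.1667 tcp in chute mm [-145.5   45.1  141.1] gap 0.07507214533181865 F chute [-0.   0.1 -0. ]
turn deg [  0.65  -0.22 -38.06]
slide [ 9.1 10.8  1.3]
```

Emit:
jog_arm([
  {"slide": [9,11,0],"angular": [0.7,-0.2,-7],"fingers": 0.12},
  {"slide": [9,11,0],"angular": [0.7,-0.2,-14],"fingers": 0.12},
  {"slide": [9,11,0],"angular": [0.7,-0.2,-21],"fingers": 0.12},
  {"slide": [9,11,0],"angular": [0.7,-0.2,-28],"fingers": 0.12},
  {"slide": [9,11,0],"angular": [0.7,-0.2,-35],"fingers": 0.12},
  {"slide": [9,11,0],"angular": [0.7,-0.2,-38],"fingers": 0.12},
  {"slide": [9,11,0],"angular": [0.7,-0.2,-38],"fingers": 0.12},
  {"slide": [9,11,0],"angular": [0.7,-0.2,-38],"fingers": 0.12},
])

```text
clock: 7.83
tcp_pos: [0.7038, 0.0119, 0.141]
orientation: [-0.001, 0.079, 0.997, -0.0]
wrist_force: [0.6, 1.0, 0.1]
finger_gap: 0.075
grip_force: 0.0
```

```bash
python3 go.py -145 31 70
```

```text
clock 7.8333 tcp in chute mm [-145.2   30.9  141. ] gap 0.07504756243161749 F chute [-0.5 -1.   0.1]
turn deg [-0.04 -0.05 -0.51]
slide [ 0.2 -0.  71. ]
```

Emit:
jog_arm([
  {"slide": [0,0,30],"angular": [0,0,-0.5],"fingers": 0.12},
  {"slide": [0,0,50],"angular": [0,0,-0.5],"fingers": 0.12},
  {"slide": [0,0,60],"angular": [0,0,-0.5],"fingers": 0.12},
  {"slide": [0,0,70],"angular": [0,0,-0.5],"fingers": 0.12},
  {"slide": [0,0,80],"angular": [0,0,-0.5],"fingers": 0.12},
  {"slide": [0,0,80],"angular": [0,0,-0.5],"fingers": 0.12},
])

```text
clock: 8.33
tcp_pos: [0.7025, 0.0119, 0.0585]
orientation: [-0.002, 0.074, 0.997, -0.0]
wrist_force: [-0.0, 0.6, -0.5]
finger_gap: 0.0747
grip_force: 0.0
```

```bash
python3 go.py -145 31 40; python3 - <<'E'
from h import *
p=read_camera("side");cv2.imwrite("pics/s2.png",cv2.resize(p["color"][150:350,170:410,::-1],None,fx=3,fy=3,interpolation=cv2.INTER_CUBIC))
E
```

```text
clock 8.3333 tcp in chute mm [-144.    31.1   58.5] gap 0.07469442220885174 F chute [ 0.1 -0.5 -0.5]
turn deg [-0.05 -0.24  0.06]
slide [-1.1  0.1 18.5]
```

View pics/s2.png

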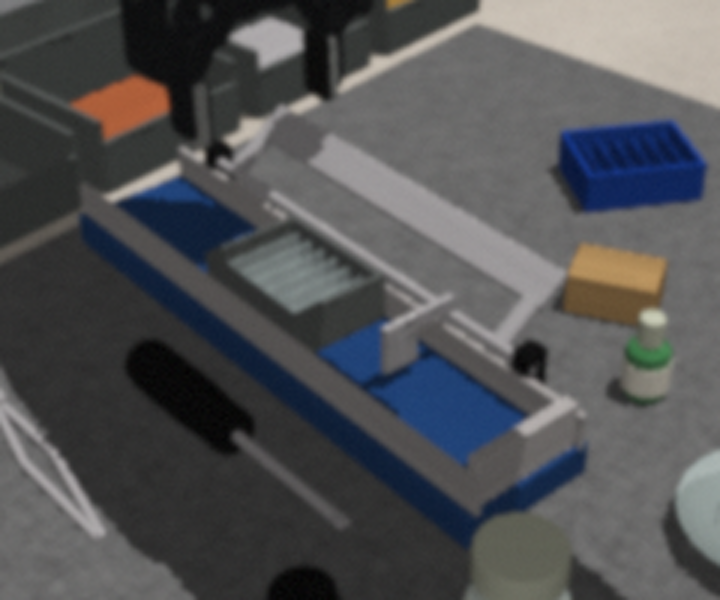

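```bash
python3 - <<'E'
from h import *
q=np.load("q2.npy");a=q[2]
C=np.array([[np.cos(a),-np.sin(a),0],[np.sin(a),np.cos(a),0],[0,0,1]]);O=np.array([q[0],q[1],0])
p=read_camera("side")
for y in(-14,76):
    for z in(30,47,60,75,90): print(y,z,((proj(p,O+C@(np.array([-144,y,z])/1e3))-[170,150])*3).round())
t=read_camera("top")
cv2.imwrite("pics/t2.png",np.vstack([cv2.resize(t["color"][100:300,250:400,::-1],None,fx=3,fy=3,interpolation=cv2.INTER_CUBIC)]))
E
```

```text
-14 30 [200. 249.]
-14 47 [198. 223.]
-14 60 [196. 202.]
-14 75 [193. 178.]
-14 90 [191. 153.]
76 30 [331. 193.]
76 47 [330. 168.]
76 60 [329. 148.]
76 75 [329. 125.]
76 90 [328. 101.]
```

View pics/t2.png

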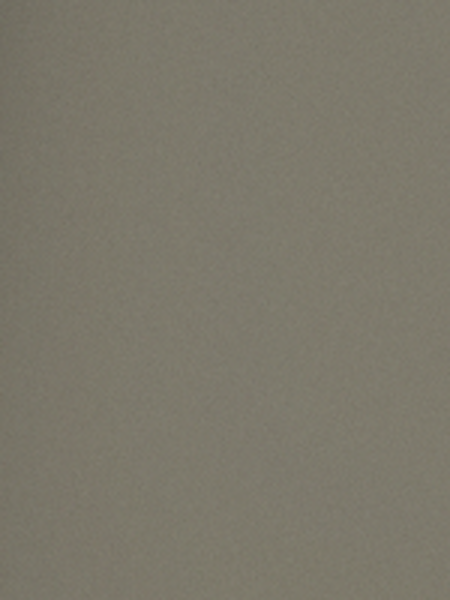

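Emit:
jog_arm([
  {"slide": [-1,0,3],"angular": [0,0,0],"fingers": 0.12},
  {"slide": [-1,0,6],"angular": [0,0,0],"fingers": 0.12},
  {"slide": [-1,0,6],"angular": [0,0,0],"fingers": 0.12},
])

```text
clock: 8.73
tcp_pos: [0.7045, 0.0116, 0.0543]
orientation: [-0.001, 0.074, 0.997, -0.0]
wrist_force: [-0.1, -0.0, 0.1]
finger_gap: 0.075
grip_force: 0.0
```

```bash
python3 go.py -145 31 40; python3 - <<'E'
from h import *
p=read_camera("side");c=p["color"][150:350,170:410,::-1]
old=cv2.imread("pics/s2.png")
w=read_camera("wrist")
print(w["fovy"])
cv2.imwrite("pics/s3.png",np.hstack([cv2.resize(c[:,:130],None,fx=3,fy=3,interpolation=cv2.INTER_CUBIC),cv2.resize(w["color"][:,:,::-1],(400,300))[:,:].copy() if 0 else cv2.copyMakeBorder(cv2.resize(w["color"][:,:,::-1],(400,300)),0,300,0,0,cv2.BORDER_CONSTANT)]))
E
```

```text
clock 8.7333 tcp in chute mm [-146.    31.1   54.3] gap 0.07500498378003162 F chute [0.1 0.  0.1]
turn deg [-0.04 -0.09  0.08]
slide [ 0.9  0.1 14.3]
67.26191008704932
```

View pics/s3.png

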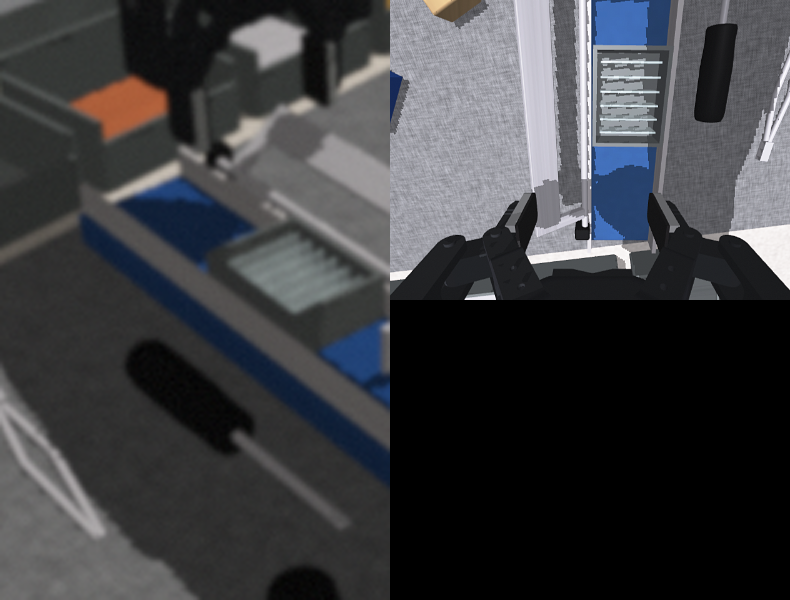

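The fingertips really sit about 35 mm behind the reported TCP. The side and wrist views agree: A's tip is at (330,100) in the crop, z ≈ 90 mm. I descend by force.

Emit:
jog_arm([
  {"slide": [1,0,8],"angular": [0,0,0],"fingers": 0.12},
  {"slide": [1,0,14],"angular": [0,0,0],"fingers": 0.12},
  {"slide": [1,0,20],"angular": [0,0,0],"fingers": 0.12},
  {"slide": [1,0,25],"angular": [0,0,0],"fingers": 0.12},
  {"slide": [1,0,30],"angular": [0,0,0],"fingers": 0.12},
  {"slide": [1,0,30],"angular": [0,0,0],"fingers": 0.12},
])

```text
clock: 9.33
tcp_pos: [0.7027, 0.0118, 0.0229]
orientation: [-0.002, 0.074, 0.997, -0.0]
wrist_force: [0.7, 0.7, -0.1]
finger_gap: 0.0754
grip_force: 0.4
```

```bash
cat > tg.py <<'E'
from h import *
p=read_camera("side")
q=np.load("q2.npy");a=q[2]
C=np.array([[np.cos(a),-np.sin(a),0],[np.sin(a),np.cos(a),0],[0,0,1]]);O=np.array([q[0],q[1],0])
for t,f in(("tongue",tip_of),("bar_mid",tip_of),("tray",tip_of)): print(t,[(np.round(r["point"],1).tolist(),round(r["p"],2)) for r in f(t,p)[:2]])
for r in tip_of("tray",p)[:2]: print("tray chute",((atz(p,r["point"],.02)-O)@C*1e3).round(1))
for g in(0,.3,.6,.8,1,1.2):
    y=37+37*np.cos(.6-g);z=42+37*np.sin(.6-g)
    # tongue mid about shaft: shut offset (-34,-1); gate swings up toward +y
    dy,dz=-34,-1; ty=37+dy*np.cos(g)+dz*np.sin(g)*1; tz=42+dz*np.cos(g)-dy*np.sin(g)
    print(g,"bar",proj(p,O+C@(np.array([-75,y,z])/1e3)).round(),"tongue",proj(p,O+C@(np.array([0,ty,tz])/1e3)).round())
E
python3 go.py -145 31 20; python3 tg.py
```

```text
clock 9.3333 tcp in chute mm [-144.2   31.1   22.9] gap 0.07544623068364627 F chute [-0.6 -0.8 -0.1]
turn deg [-0.04 -0.19  0.08]
slide [-0.8  0.1  2.9]
tongue [([301.0, 260.7], 0.79)]
bar_mid []
tray [([268.1, 254.3], 0.86), ([380.6, 211.0], 0.57)]
tray chute [-75.3  -3.1  20. ]
tray chute [-48.6 231.6  20. ]
0 bar [303. 216.] tongue [302. 264.]
0.3 bar [305. 220.] tongue [303. 258.]
0.6 bar [306. 225.] tongue [305. 252.]
0.8 bar [305. 229.] tongue [308. 248.]
1 bar [304. 233.] tongue [310. 244.]
1.2 bar [303. 237.] tongue [313. 240.]
```

Emit:
jog_arm([
  {"slide": [-1,0,6],"angular": [0,0,0],"fingers": 0.12},
  {"slide": [-1,0,12],"angular": [0,0,0],"fingers": 0.12},
  {"slide": [-1,0,18],"angular": [0,0,0],"fingers": 0.12},
  {"slide": [-1,0,18],"angular": [0,0,0],"fingers": 0.12},
])

```text
clock: 9.92
tcp_pos: [0.704, 0.0113, 0.0048]
orientation: [-0.001, 0.074, 0.997, -0.0]
wrist_force: [0.8, -0.7, 1.4]
finger_gap: 0.0752
grip_force: 0.9
```

```bash
python3 go.py -145 31 -5; python3 tg.py|head -4
```

```text
clock 9.9167 tcp in chute mm [-145.5   31.5    4.8] gap 0.0752016273939407 F chute [-0.9  0.6  1.4]
turn deg [-0.06 -0.16  0.07]
slide [0.4 0.5 9.8]
tongue []
bar_mid [([299.4, 285.9], 0.73), ([383.0, 280.1], 0.63)]
tray [([270.0, 253.5], 0.84), ([376.7, 208.4], 0.73)]
tray chute [-75.    0.5  20. ]
```

Emit:
jog_arm([
  {"slide": [0,0,5],"angular": [0,0,0],"fingers": 0.12},
  {"slide": [0,0,9],"angular": [0,0,0],"fingers": 0.12},
  {"slide": [0,0,13],"angular": [0,0,0],"fingers": 0.12},
  {"slide": [0,0,13],"angular": [0,0,0],"fingers": 0.12},
])

```text
clock: 10.5
tcp_pos: [0.7042, 0.0118, -0.0076]
orientation: [-0.001, 0.074, 0.997, -0.0]
wrist_force: [0.6, -1.2, 2.1]
finger_gap: 0.0752
grip_force: 1.1
```

```bash
python3 go.py -145 31 -8; python3 tg.py|head -4; python3 - <<'E'
from h import *
p=read_camera("side");w=read_camera("wrist")
cv2.imwrite("pics/s4.png",np.hstack([cv2.resize(p["color"][150:310,200:360,::-1],(480,480),interpolation=cv2.INTER_CUBIC),cv2.resize(w["color"][:,160:480,::-1],(320,480))]))
E
```

```text
clock 10.5 tcp in chute mm [-145.6   30.9   -7.6] gap 0.07523208187035602 F chute [-0.8  1.1  2.1]
turn deg [-0.03 -0.12  0.1 ]
slide [ 0.6 -0.1  0.4]
tongue [([310.0, 242.4], 0.79)]
bar_mid [([305.2, 235.2], 0.72)]
tray [([380.4, 209.8], 0.95), ([318.7, 250.2], 0.73)]
tray chute [-51.7 234.6  20. ]
```

View pics/s4.png

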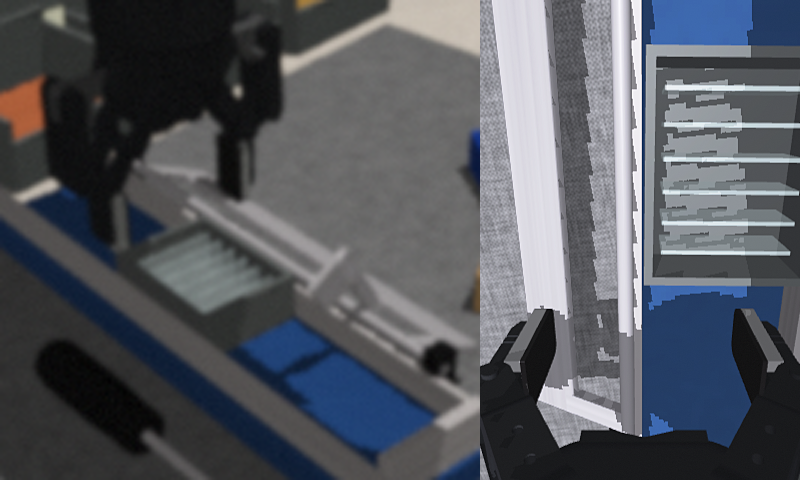

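```bash
python3 - <<'E'
from h import *
q=np.load("q2.npy");a=q[2]
C=np.array([[np.cos(a),-np.sin(a),0],[np.sin(a),np.cos(a),0],[0,0,1]]);O=np.array([q[0],q[1],0])
p=read_camera("side");P=lambda v:((proj(p,O+C@(np.array(v)/1e3))-[200,150])*3).round()
for z in(28,60,75,85,95,105,120): print(z,[P((-145+dx,y,z)).tolist() for dx,y in((0,-14),(0,76),(38,31),(0,31),(38,-10),(-38,31))])
g=cv2.imread("pics/s4.png",0)
for c in(140,160,180,200): print(c,g[60:200:6,c].tolist())
E
```

```text
28 [[110.0, 252.0], [240.0, 196.0], [218.0, 251.0], [177.0, 223.0], [157.0, 279.0], [138.0, 196.0]]
60 [[105.0, 201.0], [238.0, 147.0], [216.0, 201.0], [174.0, 173.0], [153.0, 228.0], [134.0, 148.0]]
75 [[102.0, 177.0], [238.0, 124.0], [215.0, 177.0], [172.0, 150.0], [151.0, 203.0], [132.0, 124.0]]
85 [[101.0, 160.0], [237.0, 108.0], [214.0, 160.0], [171.0, 133.0], [150.0, 186.0], [131.0, 108.0]]
95 [[99.0, 143.0], [237.0, 92.0], [214.0, 143.0], [170.0, 117.0], [148.0, 169.0], [129.0, 92.0]]
105 [[97.0, 126.0], [236.0, 76.0], [213.0, 126.0], [169.0, 100.0], [147.0, 152.0], [128.0, 76.0]]
120 [[95.0, 100.0], [235.0, 51.0], [212.0, 100.0], [168.0, 74.0], [145.0, 125.0], [126.0, 50.0]]
140 [15, 15, 16, 15, 15, 17, 13, 14, 17, 15, 18, 14, 13, 17, 15, 16, 33, 85, 87, 66, 73, 80, 81, 80]
160 [13, 15, 17, 15, 18, 14, 13, 16, 13, 13, 14, 17, 72, 127, 105, 108, 107, 111, 136, 102, 85, 89, 85, 81]
180 [18, 17, 13, 16, 17, 14, 13, 14, 14, 14, 43, 121, 111, 106, 105, 106, 105, 108, 135, 126, 94, 98, 86, 87]
200 [13, 16, 15, 16, 10, 15, 13, 15, 20, 39, 79, 101, 107, 104, 106, 106, 101, 105, 118, 137, 79, 82, 91, 114]
```

The gate is up at about 1.08 rad: the tongue shows at (310,242) and B sits in the chute behind the tray. The palm is about 100 mm up, clear of the tongue top at 88. I push in stages and watch the force.

Emit:
jog_arm([
  {"slide": [8,0,1],"angular": [0,0,0],"fingers": 0.12},
  {"slide": [16,0,1],"angular": [0,0,0],"fingers": 0.12},
  {"slide": [24,0,1],"angular": [0,0,0],"fingers": 0.12},
  {"slide": [32,0,1],"angular": [0,0,0],"fingers": 0.12},
  {"slide": [40,0,1],"angular": [0,0,0],"fingers": 0.12},
  {"slide": [48,0,1],"angular": [0,0,0],"fingers": 0.12},
  {"slide": [56,0,1],"angular": [0,0,0],"fingers": 0.12},
  {"slide": [64,0,1],"angular": [0,0,0],"fingers": 0.12},
])

```text
clock: 11.57
tcp_pos: [0.641, 0.021, -0.0071]
orientation: [-0.0, 0.074, 0.997, -0.0]
wrist_force: [2.0, -1.6, 3.1]
finger_gap: 0.0754
grip_force: 1.8
```

```bash
python3 go.py -3 31 -8; python3 tg.py|head -5
```

```text
clock 11.5667 tcp in chute mm [-81.7  31.3  -7.1] gap 0.07538320974111647 F chute [-2.2  1.3  3.1]
turn deg [-0.04 -0.03  0.08]
slide [78.7  0.4  0.9]
tongue [([306.8, 244.4], 0.68)]
bar_mid [([302.9, 234.0], 0.75)]
tray [([284.9, 265.2], 0.83), ([373.2, 207.1], 0.75)]
tray chute [-36.3  -0.9  20. ]
tray chute [-66.9 231.9  20. ]
```

Emit:
jog_arm([
  {"slide": [3,0,1.5],"angular": [0,0,0],"fingers": 0.12},
  {"slide": [8,0,2],"angular": [0,0,0],"fingers": 0.12},
  {"slide": [13,0,2],"angular": [0,0,0],"fingers": 0.12},
  {"slide": [18,0,2],"angular": [0,0,0],"fingers": 0.12},
  {"slide": [23,0,2],"angular": [0,0,0],"fingers": 0.12},
  {"slide": [28,0,2],"angular": [0,0,0],"fingers": 0.12},
  {"slide": [33,0,2],"angular": [0,0,0],"fingers": 0.12},
  {"slide": [38,0,2],"angular": [0,0,0],"fingers": 0.12},
])

```text
clock: 12.48
tcp_pos: [0.6029, 0.0267, -0.0093]
orientation: [-0.001, 0.074, 0.997, -0.0]
wrist_force: [2.8, -1.0, 1.3]
finger_gap: 0.0752
grip_force: 1.7
```

```bash
python3 go.py -3 31 -8; python3 tg.py|head -5
```

```text
clock 12.4833 tcp in chute mm [-43.3  31.3  -9.3] gap 0.07524405897370397 F chute [-2.9  0.5  1.3]
turn deg [-0.04 -0.09  0.08]
slide [40.3  0.3 -1.3]
tongue [([313.6, 241.4], 0.74)]
bar_mid [([304.6, 233.9], 0.76)]
tray [([377.7, 210.4], 0.78)]
tray chute [-53.5 229.2  20. ]
0 bar [303. 216.] tongue [302. 264.]
```

Gate is near 1.1. I continue slowly into the region where the palm passes over the tongue.

Emit:
jog_arm([
  {"slide": [4,0,0],"angular": [0,0,0],"fingers": 0.12},
  {"slide": [8,0,0],"angular": [0,0,0],"fingers": 0.12},
  {"slide": [12,0,0],"angular": [0,0,0],"fingers": 0.12},
  {"slide": [15,0,0],"angular": [0,0,0],"fingers": 0.12},
])

```text
clock: 13.07
tcp_pos: [0.5885, 0.0289, -0.0093]
orientation: [-0.001, 0.074, 0.997, -0.0]
wrist_force: [1.8, -2.2, 0.6]
finger_gap: 0.0754
grip_force: 1.5
```

```bash
python3 go.py -3 31 -8; python3 tg.py|head -5
```

```text
clock 13.0667 tcp in chute mm [-28.7  31.3  -9.3] gap 0.07538858728777055 F chute [-2.1  1.9  0.6]
turn deg [-0.04 -0.06  0.08]
slide [25.7  0.3 -1.3]
tongue [([310.9, 240.8], 0.8)]
bar_mid [([304.2, 233.6], 0.87)]
tray [([308.3, 280.0], 0.77), ([377.4, 209.3], 0.75)]
tray chute [13.4  2.6 20. ]
tray chute [-56.5 231.8  20. ]
```

Emit:
jog_arm([
  {"slide": [4,0,0],"angular": [0,0,0],"fingers": 0.12},
  {"slide": [8,0,0],"angular": [0,0,0],"fingers": 0.12},
  {"slide": [12,0,0],"angular": [0,0,0],"fingers": 0.12},
  {"slide": [16,0,0],"angular": [0,0,0],"fingers": 0.12},
  {"slide": [20,0,0],"angular": [0,0,0],"fingers": 0.12},
])

```text
clock: 13.73
tcp_pos: [0.5685, 0.0319, -0.0093]
orientation: [-0.001, 0.074, 0.997, -0.0]
wrist_force: [2.4, -1.2, 2.3]
finger_gap: 0.0751
grip_force: 1.5
```

```bash
python3 go.py -3 31 -8; python3 tg.py|head -5
```

```text
clock 13.7333 tcp in chute mm [-8.5 31.3 -9.3] gap 0.07511083211787502 F chute [-2.6  0.8  2.3]
turn deg [-0.04 -0.08  0.09]
slide [ 5.5  0.3 -1.3]
tongue [([309.4, 243.4], 0.84)]
bar_mid [([304.3, 233.1], 0.58)]
tray [([376.9, 209.0], 0.73), ([317.8, 291.2], 0.58)]
tray chute [-57.8 231.9  20. ]
tray chute [40.9 -3.7 20. ]
```

Push the last millimetres until the force jumps at the stop.

Emit:
jog_arm([
  {"slide": [2,0,0],"angular": [0,0,0],"fingers": 0.12},
  {"slide": [4,0,0],"angular": [0,0,0],"fingers": 0.12},
  {"slide": [5,0,0],"angular": [0,0,0],"fingers": 0.12},
])

```text
clock: 14.23
tcp_pos: [0.5644, 0.0325, -0.0092]
orientation: [-0.0, 0.074, 0.997, -0.0]
wrist_force: [1.7, -1.5, 2.6]
finger_gap: 0.075
grip_force: 1.5
```

```bash
python3 go.py -3 31 -8
```

```text
clock 14.2333 tcp in chute mm [-4.3 31.3 -9.2] gap 0.07502891318279957 F chute [-1.9  1.2  2.6]
turn deg [-0.04 -0.03  0.08]
slide [ 1.3  0.3 -1.2]
```

Emit:
jog_arm([
  {"slide": [1,0,0],"angular": [0,0,0],"fingers": 0.12},
  {"slide": [2,0,0],"angular": [0,0,0],"fingers": 0.12},
  {"slide": [3,0,0],"angular": [0,0,0],"fingers": 0.12},
  {"slide": [3,0,0],"angular": [0,0,0],"fingers": 0.12},
])

```text
clock: 14.57
tcp_pos: [0.5631, 0.0324, -0.0086]
orientation: [0.001, 0.074, 0.997, -0.001]
wrist_force: [4.8, -2.3, 1.4]
finger_gap: 0.0751
grip_force: 3.5
```

```bash
python3 go.py -3 31 -8
```

```text
clock 14.5667 tcp in chute mm [-3.  31.6 -8.6] gap 0.07509869158376926 F chute [-5.1  1.6  1.4]
turn deg [-0.06  0.14  0.04]
slide [ 0.   0.6 -0.6]
```

Emit:
jog_arm([
  {"slide": [1,0,0.5],"angular": [0,0,0],"fingers": 0.12},
  {"slide": [2,0,0.5],"angular": [0,0,0],"fingers": 0.12},
  {"slide": [3,0,0.5],"angular": [0,0,0],"fingers": 0.12},
  {"slide": [3,0,0.5],"angular": [0,0,0],"fingers": 0.12},
])

```text
clock: 14.9
tcp_pos: [0.5631, 0.0321, -0.0081]
orientation: [0.004, 0.075, 0.997, -0.001]
wrist_force: [11.5, -4.5, 1.0]
finger_gap: 0.0752
grip_force: 5.7
```

```bash
python3 go.py -3 31 -8; python3 tg.py|head -5; python3 - <<'E'
from h import *
p=read_camera("side")
cv2.imwrite("pics/s5.png",cv2.resize(p["color"][180:340,230:390,::-1],(600,600),interpolation=cv2.INTER_CUBIC))
E
```

```text
clock 14.9 tcp in chute mm [-3.1 31.9 -8.1] gap 0.07519472350628123 F chute [-12.    2.7   1. ]
turn deg [-0.08  0.44 -0.01]
slide [ 0.1  0.9 -0.1]
tongue [([311.0, 241.9], 0.97)]
bar_mid [([305.8, 236.7], 0.63)]
tray [([373.8, 210.8], 0.83), ([321.8, 292.0], 0.78)]
tray chute [-57.2 222.7  20. ]
tray chute [45.9 -0.6 20. ]
```

View pics/s5.png

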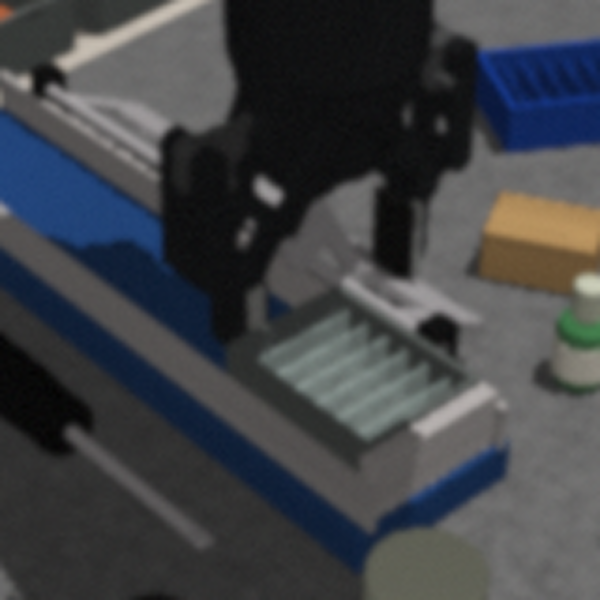

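The picture shows the tray home against the stop, with slides at about (360,370) in the crop and the gate held up between the fingers. The force has risen to 12 N. I draw back, then lift.

Emit:
jog_arm([
  {"slide": [-6,0,0],"angular": [0,0,0],"fingers": 0.12},
  {"slide": [-16,0,0],"angular": [0,0,0],"fingers": 0.12},
  {"slide": [-28,0,0],"angular": [0,0,0],"fingers": 0.12},
  {"slide": [-40,0,0],"angular": [0,0,0],"fingers": 0.12},
  {"slide": [-50,0,0],"angular": [0,0,0],"fingers": 0.12},
  {"slide": [-50,0,-6],"angular": [0,0,0],"fingers": 0.12},
  {"slide": [-50,0,-14],"angular": [0,0,0],"fingers": 0.12},
  {"slide": [-50,0,-22],"angular": [0,0,0],"fingers": 0.12},
  {"slide": [-50,0,-30],"angular": [0,0,0],"fingers": 0.12},
  {"slide": [-50,0,-38],"angular": [0,0,0],"fingers": 0.12},
])

```text
clock: 16.03
tcp_pos: [0.6069, 0.0267, 0.0292]
orientation: [-0.001, 0.074, 0.997, 0.0]
wrist_force: [0.4, 1.2, 0.4]
finger_gap: 0.0749
grip_force: 0.2
```

Emit:
jog_arm([
  {"slide": [0,0,-8],"angular": [0,0,0],"fingers": 0.12},
  {"slide": [0,0,-20],"angular": [0,0,0],"fingers": 0.12},
  {"slide": [0,0,-40],"angular": [0,0,0],"fingers": 0.12},
  {"slide": [0,0,-60],"angular": [0,0,0],"fingers": 0.12},
  {"slide": [0,0,-80],"angular": [0,0,0],"fingers": 0.12},
  {"slide": [0,0,-80],"angular": [0,0,0],"fingers": 0.12},
  {"slide": [0,0,-80],"angular": [0,0,0],"fingers": 0.12},
  {"slide": [0,0,-80],"angular": [0,0,0],"fingers": 0.12},
])

```text
clock: 16.7
tcp_pos: [0.6072, 0.0262, 0.1079]
orientation: [-0.001, 0.074, 0.997, -0.0]
wrist_force: [-0.0, 0.1, 0.1]
finger_gap: 0.0753
grip_force: 0.0
```

```bash
python3 go.py; python3 tg.py|head -5
```

```text
clock 16.7 tcp in chute mm [-47.6  31.1 107.9] gap 0.07533239662414659 F chute [ 0.  -0.1  0.1]
turn deg [-0.04 -0.11  0.09]
tongue [([300.2, 264.0], 0.56)]
bar_mid [([305.2, 214.7], 0.78), ([429.3, 328.4], 0.65)]
tray [([378.4, 211.7], 0.93), ([322.1, 291.8], 0.81)]
tray chute [-49.6 226.7  20. ]
tray chute [45.9  0.  20. ]
```

Gate is shut (tongue row 264, bar row 215), the tray is at 45.9 mm and the robot is clear.

```bash
python3 -c "
from workcell import *
print(hand_in())"
```

```text
the job is handed in; nothing more can be done
None
```

The job is handed in, with no verdict returned: at my last camera check the tray was home at about x = 46 mm, the gate looked shut behind it, and the arm was clear at 16.7 s on the clock.

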